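Meter three chestnuts from the gate hopper

TASK

Slide the gate under the hopper open just far enough, by its upright knob, to let exactly three chestnuts drop into the glass dish below, then slide the gate fully shut again so that the other three stay in the hopper. Leave the dish and everything else on the counter where they are.

Things in the scene. Friction and masses are not known exactly. Their poses are not given: they have to be found in the camera images.
- hopper: Narrow wooden hopper with clear long sides, fixed on the counter. Origin: on the counter under the middle of its row of six bays; z up, y along the row, +y towards the gate's knob. Wooden end blocks at y -128 to -94 and +94 to +107 mm, 60 mm wide, top 152 mm high; flared lips along the long sides reach 178 mm high, x +-40 mm. Leg panels under both end blocks, feet x +-55 mm; open below at front and back.
- bay1 (a point): Centre of the first bay at floor height (the gate's top face, 105 mm above the counter), at hopper y = -80 mm; hopper's axes. Six bays open at the top follow in a row along +y at 32 mm pitch, each clear 29 mm along y and 32 mm across, with 3 mm dividers 40 mm high. The flat gate is their only floor.
- gate (a joint): Opening of the steel gate, m: 0 = fully shut (stop), grows as it is drawn along hopper +y, stop at 0.2. Starts 0 to 12 mm open, all bays covered. Friction about 1.5 N; stays where left. Its edge is at hopper y = -108.5 mm + opening: bay n (1 to 6) starts to uncover at 14 + 32(n-1) mm and is clear at 43 + 32(n-1) mm. A chestnut drops once about three quarters of its bay is uncovered.
- gate_knob (a point): Grip point of the gate's pull, an upright wooden post 16 mm in diameter, 46 mm tall, on the gate's outer end (105 to 151 mm above the counter; 3 mm thick, 24 mm wide foot). The point is on the post's axis, 135 mm above the counter, at hopper y = 160 mm + opening; hopper's axes, y is the opening direction. Gate shut: 53 mm from axis to end block.
- dish: Loose rectangular clear glass dish, 130 mm (x) by 200 mm (y), 45 mm high, walls and floor 5 mm, 0.7 kg, standing on the counter under the bays, long side along the hopper. Origin: centre of its underside.
- chestnut1: Dark brown chestnut, rigid, 26 mm across, 24 mm high, about 12 g, flat base and blunt tip; alone in the first bay at the start, base on the gate. Origin: centre of its base.
- chestnut2: Dark brown chestnut, rigid, 26 mm across, 24 mm high, about 12 g, flat base and blunt tip; alone in the second bay at the start, base on the gate. Origin: centre of its base.
- chestnut3: Dark brown chestnut, rigid, 26 mm across, 24 mm high, about 12 g, flat base and blunt tip; alone in the third bay at the start, base on the gate. Origin: centre of its base.
- chestnut4: Dark brown chestnut, rigid, 26 mm across, 24 mm high, about 12 g, flat base and blunt tip; alone in the fourth bay at the start, base on the gate. Origin: centre of its base.
- chestnut5: Dark brown chestnut, rigid, 26 mm across, 24 mm high, about 12 g, flat base and blunt tip; alone in the fifth bay at the start, base on the gate. Origin: centre of its base.
- chestnut6: Dark brown chestnut, rigid, 26 mm across, 24 mm high, about 12 g, flat base and blunt tip; alone in the sixth bay at the start, base on the gate. Origin: centre of its base.
- glass_bowl: Bystander: round clear glass bowl, 130 mm across, 60 mm high. Origin: centre of its underside.
- rice_mold: Bystander: wooden rice mold, an open box 70 x 120 mm, 45 mm high, with a plunger whose grip reaches 65 mm. Origin: centre of its underside.
- clip: Bystander: red plastic bento band clip, flat U 100 mm long, 12 mm wide, 22 mm high, in front of the hopper. Origin: centre of its underside.
- paddle: Bystander: wooden spatula 200 mm long, lying flat. Origin: middle of its length, underside.
- cup: Bystander: white ceramic cup, 72 mm across, 75 mm high. Origin: centre of its underside.
- spice_jar: Bystander: closed jar, 44 mm across, 85 mm high. Origin: centre of its underside.
- saucer: Bystander: small blue saucer, 100 mm across, 18 mm high. Origin: centre of its underside.
Mind the look-alikes: they are no part of the job. Leave any green or red look-alike of the dish alone.

How it is judged:
By the outcome, as a careful person would: the job done as asked, in the order asked, and still so for the second after the job is handed in, with the robot touching nothing.
It also fails if it takes over 38 s, if anything falls off the work surface, if the arm or the gripper's body presses on something with over 40 N, if the wrist force passes 120 N, or if a joint passes its speed limit or range.

ROBOT

A 6-joint arm with a two-finger parallel gripper is mounted at the origin on the work surface. World frame = base frame: x ahead of the robot, y to its left, z up, the work surface at z = 0. Lengths are in m, angles in rad, forces in N, time in s.
With the tool pointing down it reaches from about 0.425 to 0.95 m from the base axis. Payload 3.5 kg.
Tool frame: the origin (TCP) lies between the finger pads; the fingertips stand 17 mm ahead of it and the grasp point (between the pads) lies 2 mm behind it; z points along the fingers, y is the direction in which the jaws open and shut (so a half turn about z gives the same grasp; the last joint's range is limited). The gripper opens to 85 mm and grips with 20 to 120 N. Pads are 22 mm wide; open, the fingers measure 114 mm over their backs; the gripper's body (76 mm by 85 mm) begins 54 mm behind the grasp point. The pads swing forward as they close: fully open they stand 13 mm farther back than shut.
Start: joints at [-1.466, 0.286, 1.577, -0, 1.279, -0.15], TCP at [0.17, -0.653, 0.248] pointing down, gripper open.
Joint ranges: [-2.77, 2.77], [-0.9, 2.22], [0.21, 2.48], [-1.53, 4.67], [0.24, 2.81], [-2.84, 2.84]. Speed limits (rad/s): [2.79, 2.79, 3.14, 3.14, 3.14, 3.14].

INTERFACE

Orientations are given as a unit quaternion [x, y, z, w].
In Python, from plant import ctrl gives the robot as it stands.
- The arm moves only by the tool carry_out, never from a script. Its argument "commands" is a list of rows, each an object with "delta_pos": the shift along the tool's x, y, z in m, a list of three; "delta_rot": the turn, a rotation vector about the tool's x, y, z in rad, a list of three; "claw": the opening in per cent of the stroke, from 0 (shut) to 100 (fully open). A call has 1 to 8 rows; each row is the pose to reach, as a shift and turn from the pose measured when the call began, along the tool's axes at that moment; what a row does not reach only later rows make up. A row lasts 1/12 s, in which the tool goes at most 41.7 mm and 7.16 degrees, less where a joint would pass 70% of its speed; a pose out of reach is approached as far as the arm can. A call with a gripper value outside its range is refused whole. The fingers move at their own pace and stop on an object; "force" is the grip in N (left out, the last holds). Time passes only in rows, so rows that repeat a pose let the fingers close. It gives the time, the measured TCP pose, the force and the opening at its end, in the units of the state.
- ctrl.get_state(): the state, without advancing time (a new reading comes with each control period).
- ctrl.read_camera(name): name is "scene" or "side" or "wrist"; returns (picture, depth): 400x640x3 uint8, red, green, blue; 400x640 float32, m along the optical axis (not along the pixel's ray), 0 where there is no reading.
- ctrl.camera_info(name): a dict with "fx", "fy", "cx", "cy" (pixels), "rvec" (rotation vector, rad) and "tvec" (3), from world to camera coordinates, as OpenCV has them; the wrist camera has in their place "mount" (4x4, takes a point from camera to tool coordinates, whose origin is the TCP and whose axes are the flange's). Camera axes: x right, y down, z forward; pixel columns grow to the right and rows downward; lengths in m; the calibration is good to about 2 mm. A picture is of the moment at which its call begins: read the wrist's pose just before it. camera_info takes no time and is no camera call.
- ctrl.sign_off(): hands the job in, once; it reports no verdict.
The state is a dict: "time": time; "qpos": joint angles; "dq": joint speeds; "joint_efforts": joint torques, N m; "eef_pos": TCP position; "tcp_rot": TCP orientation; "contact_force": force on the tool from outside, world axes, zero at the start; "wrist_torque": the same for the moment, N m; "opening": opening from 0.0 (shut) to 1.0 (fully open).
Only numpy, scipy, OpenCV 4.12 (cv2) and the standard library are available. Lean on these libraries where they do the work, as an engineer would, in place of code of your own. Each camera call takes 0.05 s, during which the arm holds its last target.

## Working session

There is one attempt and no reset: what is moved stays moved. The work goes in short steps, Python scripts to look and compute and a tool call to move; the robot and the scene stay as the last step left them, time stands still between calls to the robot, and variables do not carry over. Pictures are saved under pics/ and viewed, and the job is handed in when it is done.

Besides the shell and the picture viewer there is one more tool, called after "Call:" by a JSON object that holds its "method" and its "body", one argument or row to a line. carry_out: Moves the arm, as the interface text tells. Its arguments: {"type":"object","properties":{"commands":{"type":"array"},"force":{"type":"number"}},"required":["commands"]}

```bash
mkdir -p pics; cat > h.py <<'E'
import numpy as np,cv2
from plant import ctrl
from scipy.spatial.transform import Rotation as R
def snap(n,f):
    im,d=ctrl.read_camera(n); cv2.imwrite(f'pics/{f}.png',cv2.cvtColor(im,cv2.COLOR_RGB2BGR)); np.savez(f'pics/{f}.npz',im=im,d=d); return im,d
def ext(n):
    i=ctrl.camera_info(n); return i,R.from_rotvec(np.ravel(i['rvec'])).as_matrix(),np.ravel(i['tvec'])
def ray(n,u,v,z):
    i,Rm,t=ext(n); d=Rm.T@np.array([(u-i['cx'])/i['fx'],(v-i['cy'])/i['fy'],1]); c=-Rm.T@t
    return c+d*(z-c[2])/d[2]
def pt(n,u,v,d):
    i,Rm,t=ext(n); return Rm.T@(np.array([(u-i['cx'])/i['fx'],(v-i['cy'])/i['fy'],1])*d-t)
def proj(n,p):
    i,Rm,t=ext(n); q=Rm@np.asarray(p)+t; return q[0]/q[2]*i['fx']+i['cx'],q[1]/q[2]*i['fy']+i['cy']
E
python3 - <<'E'
from h import *
snap('scene','s1');snap('side','d1');print(ctrl.get_state())
for n in('scene','side'):
    i,Rm,t=ext(n);print(n,i['fx'],-Rm.T@t,Rm[2])
E
```

```text
{'time': 0.1, 'qpos': array([-1.46601708e+00,  2.87127310e-01,  1.57802606e+00, -1.56336877e-05,
        1.27860999e+00, -1.50013056e-01]), 'dq': array([-1.52669445e-05, -1.02598733e-03, -3.42132292e-03, -2.95323163e-04,
        4.20620434e-04,  1.78497352e-04]), 'joint_efforts': array([ 1.38552750e-03, -4.07298017e+01, -2.93697095e+01, -1.32184209e-04,
        3.41741150e-03,  1.47581096e-05]), 'eef_pos': array([ 0.17008766, -0.6526424 ,  0.24705443]), 'tcp_rot': array([ 9.91895208e-01,  1.27053998e-01,  1.70640424e-05, -1.08524415e-03]), 'contact_force': array([ 0.06554609, -0.21798908, -0.77840786]), 'wrist_torque': array([-0.00490122, -0.00071859, -0.02069102]), 'opening': 0.9971053964067363}
scene 473.95414178466 [1.19050766 0.09252462 1.33898643] [-0.49571114 -0.12113556 -0.85999805]
side 401.1841641792441 [-0.07360353  0.67868731  1.22476155] [ 0.37518484 -0.53387933 -0.75776592]
```

View pics/s1.png

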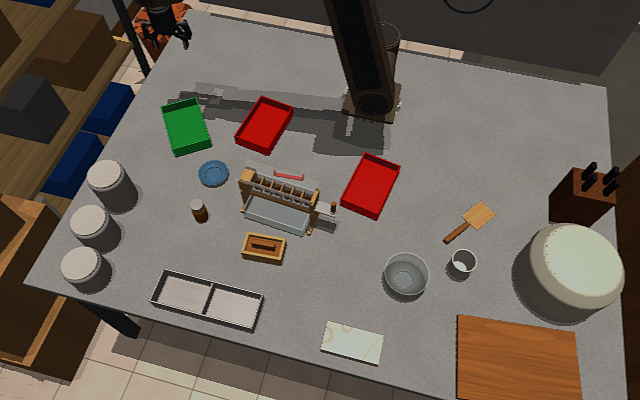

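View pics/d1.png

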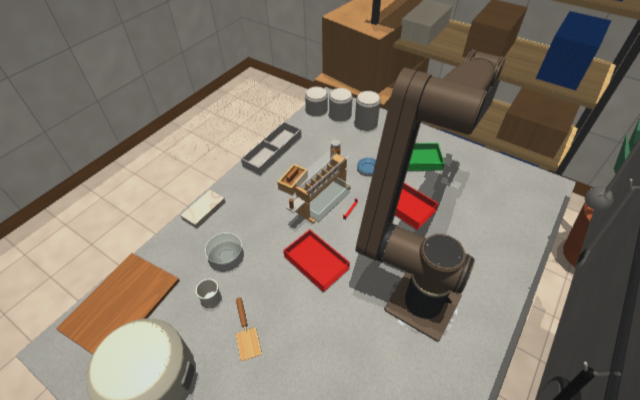

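The hopper is at scene (240–335, 165–235), with its knob near (333, 207). In the side view the knob is near (293, 205). I'll enlarge both.

```bash
python3 - <<'E'
import cv2
a=cv2.imread('pics/s1.png')[150:250,225:350];b=cv2.imread('pics/d1.png')[145:230,270:370]
cv2.imwrite('pics/s1c.png',cv2.resize(a,None,fx=6,fy=6,interpolation=cv2.INTER_CUBIC))
cv2.imwrite('pics/d1c.png',cv2.resize(b,None,fx=7,fy=7,interpolation=cv2.INTER_CUBIC))
E
```

```text
(no output)
```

View pics/s1c.png

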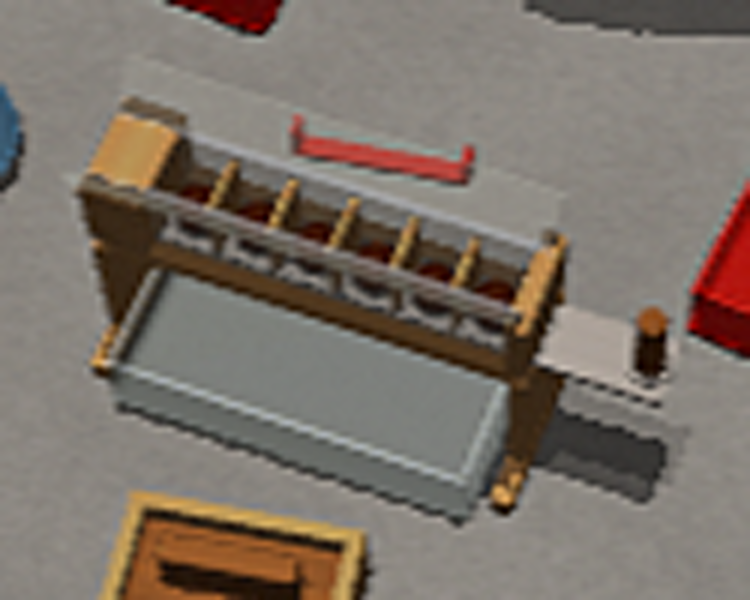

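View pics/d1c.png

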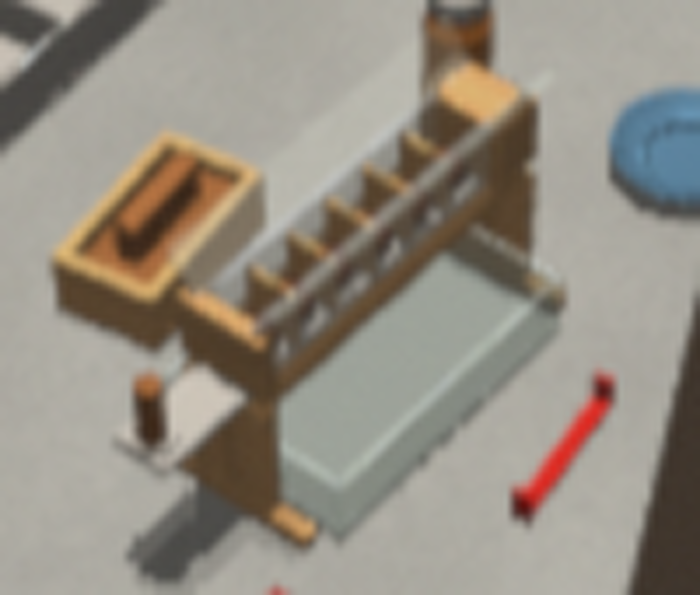

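The upright post on the steel plate is at scene ≈(333.7, 203) and side ≈(291.3, 200). It is the only knob, and the clear dish is under the bays. The red and green trays are the look-alikes. Next I'll triangulate.

```bash
python3 - <<'E'
from h import *
S=lambda x,y:(225+x/6,150+y/6)
D=lambda x,y:(270+x/7,145+y/7)
print('knob',ray('scene',*S(652,318),.151),ray('side',*D(149,382),.151))
# end block corners at z .152, hopper frame (x,y) 
obs=[]
for p,h in [((180,132),None)]:pass
for nm,n,f,L in [('scene','scene',S,dict(bigc=(133,152),smallc=(540,280))),('side','side',D,dict(bigc=(482,90),smallc=(224,318)))]:
    b=ray(n,*f(*L['bigc']),.152);s=ray(n,*f(*L['smallc']),.152);v=(s-b)[:2]
    print(nm,b,s,'dist',np.linalg.norm(v),'(exp .2115) dir',np.degrees(np.arctan2(v[1],v[0])))
# depth check, orange mask of wood top at z .152
for n,f in (('scene','s1'),('side','d1')):
    z=np.load(f'pics/{f}.npz');im,d=z['im'],z['d']
    i,Rm,t=ext(n);vv,uu=np.mgrid[0:400,0:640]
    P=(np.stack([(uu-i['cx'])/i['fx']*d,(vv-i['cy'])/i['fy']*d,d],-1)-t)@Rm
    k=ray('scene',*S(652,318),.151)
    near=(np.hypot(P[...,0]-k[0],P[...,1]-k[1])<.33)
    m=near&(P[...,2]>.146)&(P[...,2]<.157)&(d>0)
    nn,lab,st,c=cv2.connectedComponentsWithStats(m.astype(np.uint8))
    for j in range(1,nn):
        if st[j,4]>3: print(n,st[j],P[lab==j].mean(0).round(4))
    # gate plate: z~.105
    m=near&(P[...,2]>.101)&(P[...,2]<.109)&(im.min(-1)>130)
    print('plate',m.sum(),P[m].mean(0))
E
```

```text
knob [ 0.54391486 -0.01811469  0.151     ] [ 0.54204558 -0.01824893  0.151     ]
scene [ 0.51978206 -0.28688519  0.152     ] [ 0.53810801 -0.07488232  0.152     ] dist 0.2127934619309809 (exp .2115) dir 85.05951927454674
side [ 0.51643773 -0.28982458  0.152     ] [ 0.53550618 -0.07367754  0.152     ] dist 0.21698651878943942 (exp .2115) dir 84.95843114326375
scene [240 165  79  42 412] [ 0.5167 -0.2009  0.152 ]
scene [255 178   8   8  14] [ 0.5336 -0.244   0.1511]
scene [238 181  11   5  17] [ 0.5473 -0.2898  0.1499]
scene [280 186   3   4   4] [ 0.5327 -0.1788  0.1497]
scene [291 188   3   3   4] [ 0.5291 -0.1466  0.1479]
scene [288 192   4   3   5] [ 0.5454 -0.149   0.15  ]
scene [298 197   5   2   5] [ 0.5521 -0.1158  0.153 ]
scene [331 201   5   6  24] [ 0.5444 -0.0199  0.1492]
plate 134 [ 0.54145956 -0.04784735  0.10424841]
side [295 153  49  43 247] [ 0.5364 -0.1789  0.152 ]
side [338 159   9   7  18] [ 0.493  -0.2812  0.1505]
side [324 169   7   3   8] [ 0.5196 -0.2102  0.1492]
side [312 185   4   4   4] [ 0.5138 -0.1147  0.1488]
side [289 198   4   5  17] [ 0.5434 -0.0166  0.151 ]
plate 77 [ 0.54040641 -0.04110528  0.10607336]
```

```bash
cat >> h.py <<'E'
def delta(p,yawx):
    s=ctrl.get_state(); Rt=R.from_quat(s['tcp_rot']); c,sn=np.cos(np.radians(yawx)),np.sin(np.radians(yawx))
    T=R.from_matrix(np.array([[c,sn,0],[sn,-c,0],[0,0,-1]]))
    print('t',s['time'],'dpos',Rt.inv().apply(np.array(p)-s['eef_pos']).round(4),'drot',(Rt.inv()*T).as_rotvec().round(4),'F',s['contact_force'].round(2),'op',s['opening'],'p',s['eef_pos'].round(4))
E
python3 -c "
from h import *
delta([.543,-.018,.247],85)
delta([.357,-.335,.247],50)"
```

```text
t 0.1 dpos [ 0.5208 -0.5202  0.0013] drot [-0.0017 -0.0016 -1.2287] F [ 0.07 -0.22 -0.78] op 0.9971053964067363 p [ 0.1701 -0.6526  0.2471]
t 0.1 dpos [ 0.2609 -0.2603  0.0007] drot [-0.002  -0.001  -0.6179] F [ 0.07 -0.22 -0.78] op 0.9971053964067363 p [ 0.1701 -0.6526  0.2471]
```

Call:
{"method": "carry_out", "body": {
  "commands": [
    {"delta_pos": [0.028, -0.028, 0], "delta_rot": [0, 0, -0.075], "claw": 100},
    {"delta_pos": [0.056, -0.056, 0], "delta_rot": [0, 0, -0.15], "claw": 100},
    {"delta_pos": [0.084, -0.084, 0], "delta_rot": [0, 0, -0.225], "claw": 100},
    {"delta_pos": [0.112, -0.112, 0], "delta_rot": [0, 0, -0.3], "claw": 100},
    {"delta_pos": [0.14, -0.14, 0], "delta_rot": [0, 0, -0.375], "claw": 100},
    {"delta_pos": [0.168, -0.168, 0], "delta_rot": [0, 0, -0.45], "claw": 100},
    {"delta_pos": [0.196, -0.196, 0], "delta_rot": [0, 0, -0.525], "claw": 100},
    {"delta_pos": [0.224, -0.224, 0], "delta_rot": [0, 0, -0.6], "claw": 100}
  ]
}}

```text
time: 0.77
eef_pos: [0.3308, -0.3774, 0.2471]
tcp_rot: [0.909, 0.416, 0.0, -0.001]
contact_force: [0.8, -0.5, -0.0]
opening: 0.999
```

```bash
python3 -c "
from h import *
delta([.543,-.018,.247],85)"
```

```text
t 0.7667 dpos [ 0.4106 -0.0745  0.001 ] drot [-0.0015 -0.0024 -0.6255] F [ 0.82 -0.51 -0.05] op 0.9994955440229918 p [ 0.3308 -0.3774  0.2471]
```

Call:
{"method": "carry_out", "body": {
  "commands": [
    {"delta_pos": [0.038, -0.007, 0], "delta_rot": [0, 0, -0.06], "claw": 100},
    {"delta_pos": [0.076, -0.014, 0], "delta_rot": [0, 0, -0.12], "claw": 100},
    {"delta_pos": [0.114, -0.021, 0], "delta_rot": [0, 0, -0.18], "claw": 100},
    {"delta_pos": [0.152, -0.028, 0], "delta_rot": [0, 0, -0.24], "claw": 100},
    {"delta_pos": [0.19, -0.035, 0], "delta_rot": [0, 0, -0.3], "claw": 100},
    {"delta_pos": [0.228, -0.042, 0], "delta_rot": [0, 0, -0.36], "claw": 100},
    {"delta_pos": [0.266, -0.049, 0], "delta_rot": [0, 0, -0.42], "claw": 100},
    {"delta_pos": [0.304, -0.056, 0], "delta_rot": [0, 0, -0.48], "claw": 100}
  ]
}}

```text
time: 1.43
eef_pos: [0.4876, -0.1087, 0.2475]
tcp_rot: [0.783, 0.621, 0.001, -0.001]
contact_force: [0.6, -0.6, 0.8]
opening: 0.999
```

```bash
python3 -c "
from h import *
delta([.543,-.018,.247],85)"
```

```text
t 1.4333 dpos [0.101  0.0333 0.0007] drot [-0.0012 -0.0028 -0.1424] F [ 0.57 -0.57  0.77] op 0.9994125833354313 p [ 0.4876 -0.1087  0.2475]
```

Call:
{"method": "carry_out", "body": {
  "commands": [
    {"delta_pos": [0.034, 0.011, 0], "delta_rot": [0, 0, -0.05], "claw": 70},
    {"delta_pos": [0.068, 0.022, 0], "delta_rot": [-0.001, -0.002, -0.1], "claw": 70},
    {"delta_pos": [0.101, 0.033, 0], "delta_rot": [-0.001, -0.003, -0.142], "claw": 70},
    {"delta_pos": [0.101, 0.033, 0], "delta_rot": [-0.001, -0.003, -0.142], "claw": 70},
    {"delta_pos": [0.101, 0.033, 0], "delta_rot": [-0.001, -0.003, -0.142], "claw": 70},
    {"delta_pos": [0.101, 0.033, 0], "delta_rot": [-0.001, -0.003, -0.142], "claw": 70}
  ]
}}

```text
time: 1.93
eef_pos: [0.5423, -0.0179, 0.2471]
tcp_rot: [0.737, 0.676, -0.001, -0.0]
contact_force: [-0.5, -0.4, 0.4]
opening: 0.696
```

```bash
python3 -c "
from h import *
delta([.543,-.018,.133],85)
s=ctrl.get_state()
im,d=snap('wrist','w1')
i=ctrl.camera_info('wrist');M=np.array(i['mount']);print(M.round(3))
Rt=R.from_quat(s['tcp_rot'])
# project expected knob top
pw=np.array([.543,-.018,.151]);pt_=Rt.inv().apply(pw-s['eef_pos']);q=np.linalg.inv(M)@np.r_[pt_,1]
print(q[0]/q[2]*i['fx']+i['cx'],q[1]/q[2]*i['fy']+i['cy'],q[2])
"
```

```text
t 1.9333 dpos [0.     0.0009 0.1141] drot [-0.0016  0.0005 -0.0001] F [-0.55 -0.36  0.45] op 0.6964321770703756 p [ 0.5423 -0.0179  0.2471]
[[ 0.    -0.961 -0.276  0.069]
 [ 1.     0.     0.     0.   ]
 [ 0.    -0.276  0.961 -0.127]
 [ 0.     0.     0.     1.   ]]
320.55216780478474 206.89290651783662 0.2333285573728262
```

View pics/w1.png

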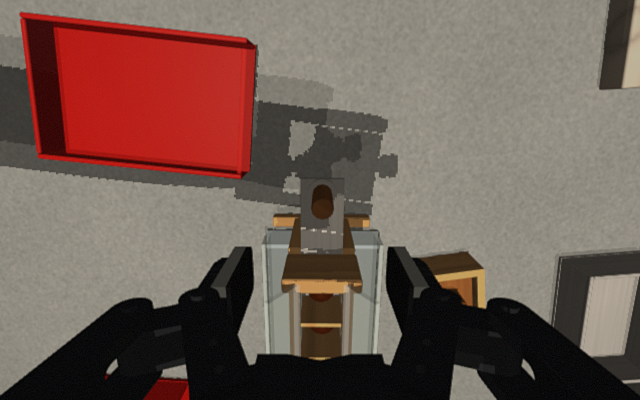

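The wrist view shows the knob top at about (322, 209), against a predicted (320.6, 207), and the hopper lies straight in the picture. It is centred, so I'll descend.

Call:
{"method": "carry_out", "body": {
  "commands": [
    {"delta_pos": [0, 0.001, 0.03], "delta_rot": [0, 0, 0], "claw": 70},
    {"delta_pos": [0, 0.001, 0.06], "delta_rot": [0, 0, 0], "claw": 70},
    {"delta_pos": [0, 0.001, 0.09], "delta_rot": [0, 0, 0], "claw": 70},
    {"delta_pos": [0, 0.001, 0.113], "delta_rot": [0, 0, 0], "claw": 70},
    {"delta_pos": [0, 0.001, 0.113], "delta_rot": [0, 0, 0], "claw": 70},
    {"delta_pos": [0, 0.001, 0.113], "delta_rot": [0, 0, 0], "claw": 70}
  ]
}}

```text
time: 2.48
eef_pos: [0.5417, -0.0196, 0.1332]
tcp_rot: [0.738, 0.674, -0.002, -0.002]
contact_force: [0.6, 0.7, 0.7]
opening: 0.703
```

Call:
{"method": "carry_out", "body": {
  "commands": [
    {"delta_pos": [0, 0, 0], "delta_rot": [0, 0, 0], "claw": 0},
    {"delta_pos": [0, 0, 0], "delta_rot": [0, 0, 0], "claw": 0},
    {"delta_pos": [0, 0, 0], "delta_rot": [0, 0, 0], "claw": 0},
    {"delta_pos": [0, 0, 0], "delta_rot": [0, 0, 0], "claw": 0},
    {"delta_pos": [0, 0, 0], "delta_rot": [0, 0, 0], "claw": 0},
    {"delta_pos": [0, 0, 0], "delta_rot": [0, 0, 0], "claw": 0},
    {"delta_pos": [0, 0, 0], "delta_rot": [0, 0, 0], "claw": 0},
    {"delta_pos": [0, 0, 0], "delta_rot": [0, 0, 0], "claw": 0}
  ],
  "force": 40
}}

```text
time: 3.15
eef_pos: [0.5438, -0.0201, 0.1353]
tcp_rot: [0.738, 0.674, 0.0, 0.001]
contact_force: [4.1, -0.2, 5.8]
opening: 0.173
```

```bash
python3 -c "
from h import *
delta([.543,-.018,.133],85)
snap('wrist','w2');s=ctrl.get_state();print(s['contact_force'],s['wrist_torque'])
"
```

```text
t 3.15 dpos [ 0.002  -0.001   0.0023] drot [ 0.0012  0.0011 -0.0034] F [ 4.13 -0.22  5.8 ] op 0.17328120121947388 p [ 0.5438 -0.0201  0.1353]
[ 4.26338276 -1.68999187  6.03326307] [-0.21897696 -0.7139981   0.03997901]
```

View pics/w2.png

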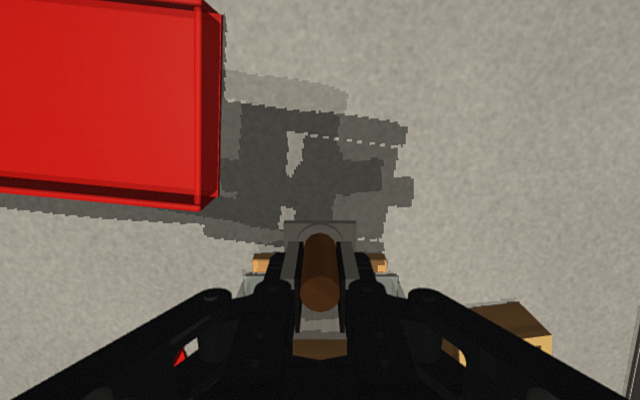

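The post is gripped, at opening 17% with the post between the pads at (320, 290). I'll push gently shut to find the stop as the zero reference.

Call:
{"method": "carry_out", "body": {
  "commands": [
    {"delta_pos": [-0.002, 0, 0], "delta_rot": [0, 0, 0], "claw": 0},
    {"delta_pos": [-0.004, 0, 0], "delta_rot": [0, 0, 0], "claw": 0},
    {"delta_pos": [-0.004, 0, 0], "delta_rot": [0, 0, 0], "claw": 0}
  ]
}}

```text
time: 3.45
eef_pos: [0.5438, -0.0203, 0.1353]
tcp_rot: [0.739, 0.674, 0.003, -0.002]
contact_force: [4.9, 12.3, 2.4]
opening: 0.175
```

Call:
{"method": "carry_out", "body": {
  "commands": [
    {"delta_pos": [-0.002, 0, 0], "delta_rot": [0, 0, 0], "claw": 0},
    {"delta_pos": [-0.004, 0, 0], "delta_rot": [0, 0, 0], "claw": 0},
    {"delta_pos": [-0.004, 0, 0], "delta_rot": [0, 0, 0], "claw": 0}
  ]
}}

```text
time: 3.7
eef_pos: [0.5437, -0.0203, 0.1353]
tcp_rot: [0.74, 0.673, 0.007, -0.005]
contact_force: [4.8, 12.8, 2.9]
opening: 0.174
```

The stop is reached: the TCP doesn't move and the force is about 12 N. Zero is at TCP (0.5437, -0.0203).

```bash
python3 -c "
from h import *
u=np.array([np.cos(np.radians(85)),np.sin(np.radians(85))])
p=np.r_[np.array([.5437,-.0203])+.109*u,.1353]
print(p);delta(p,85)"
```

```text
[0.55319998 0.08828522 0.1353    ]
t 3.7 dpos [ 0.109  -0.0008  0.0019] drot [ 0.002  -0.017  -0.0071] F [ 4.78 12.76  2.91] op 0.17371801965707814 p [ 0.5437 -0.0203  0.1353]
```

Call:
{"method": "carry_out", "body": {
  "commands": [
    {"delta_pos": [0.013, 0, 0], "delta_rot": [0, -0.017, -0.006], "claw": 0},
    {"delta_pos": [0.03, 0, 0.001], "delta_rot": [0, -0.017, -0.006], "claw": 0},
    {"delta_pos": [0.047, 0, 0.001], "delta_rot": [0, -0.017, -0.006], "claw": 0},
    {"delta_pos": [0.064, 0, 0.001], "delta_rot": [0, -0.017, -0.006], "claw": 0},
    {"delta_pos": [0.081, -0.001, 0.002], "delta_rot": [0, -0.017, -0.006], "claw": 0},
    {"delta_pos": [0.098, -0.001, 0.002], "delta_rot": [0, -0.017, -0.006], "claw": 0},
    {"delta_pos": [0.108, -0.001, 0.002], "delta_rot": [0, -0.017, -0.006], "claw": 0},
    {"delta_pos": [0.108, -0.001, 0.002], "delta_rot": [0, -0.017, -0.006], "claw": 0}
  ]
}}

```text
time: 4.37
eef_pos: [0.5541, 0.0888, 0.1354]
tcp_rot: [0.737, 0.676, 0.002, 0.002]
contact_force: [6.6, 0.7, 0.5]
opening: 0.171
```

```bash
python3 -c "
from h import *
delta([.5437,-.0203,.1353],85)
a,_=snap('scene','s2');b,_=snap('side','d2')
cv2.imwrite('pics/c2.png',np.vstack([cv2.resize(x[...,::-1],(600,300),interpolation=cv2.INTER_CUBIC) for x in (a[150:210+40,225:375+50],b[145:230,260:430])]))
delta([.5437,-.0203,.1353],85)
"
```

```text
t 4.3667 dpos [-0.1096 -0.0009 -0.    ] drot [ 0.0054 -0.0008  0.0001] F [6.59 0.74 0.47] op 0.1711328110496158 p [0.5541 0.0888 0.1354]
t 4.4667 dpos [-0.1089 -0.0008 -0.    ] drot [ 0.0051 -0.0009 -0.0004] F [6.55 0.91 0.56] op 0.1730831185732853 p [0.554  0.0881 0.1354]
```

View pics/c2.png

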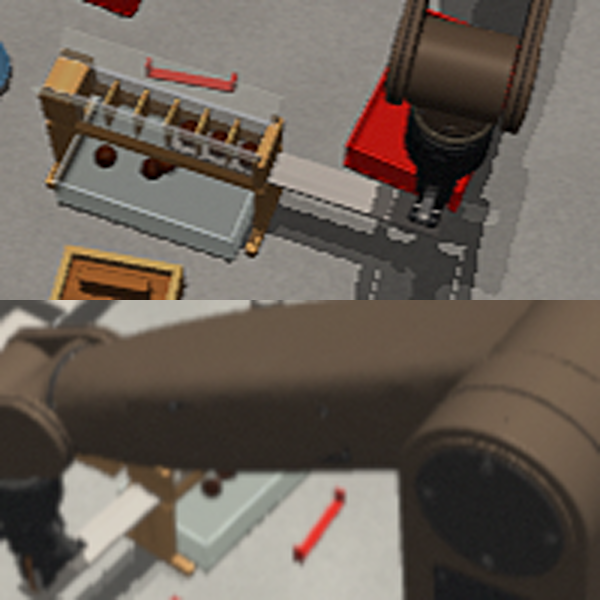

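```bash
python3 -c "
from h import *
a,_=snap('scene','s3')
cv2.imwrite('pics/c3.png',cv2.resize(a[160:245,232:332,::-1],None,fx=7,fy=7,interpolation=cv2.INTER_CUBIC))
"
```

```text
(no output)
```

View pics/c3.png

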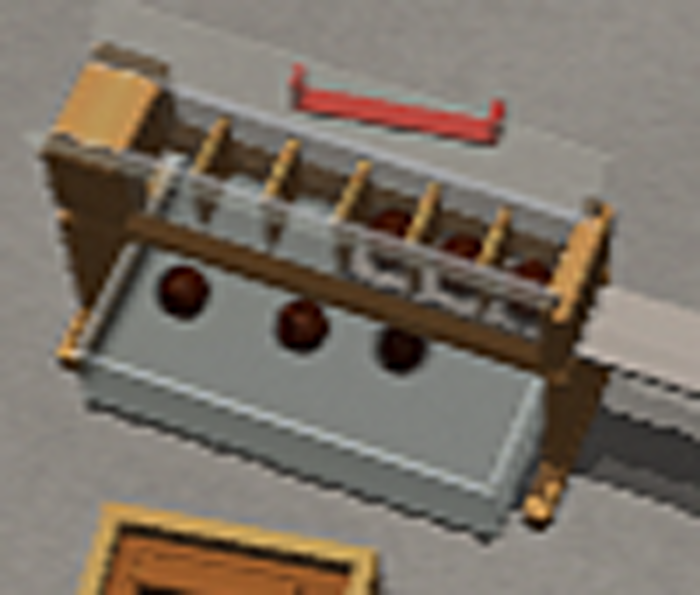

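Three chestnuts lie in the dish at crop (183, 292), (302, 325) and (400, 348). Bays 1–3 are empty and bays 4–6 are still full. Now I'll shut the gate.

Call:
{"method": "carry_out", "body": {
  "commands": [
    {"delta_pos": [-0.013, 0, 0], "delta_rot": [0, 0, 0], "claw": 0},
    {"delta_pos": [-0.03, 0, 0], "delta_rot": [0, 0, 0], "claw": 0},
    {"delta_pos": [-0.047, 0, 0], "delta_rot": [0, 0, 0], "claw": 0},
    {"delta_pos": [-0.064, 0, 0], "delta_rot": [0, 0, 0], "claw": 0},
    {"delta_pos": [-0.081, -0.001, 0], "delta_rot": [0, 0, 0], "claw": 0},
    {"delta_pos": [-0.096, -0.001, 0], "delta_rot": [0, 0, 0], "claw": 0},
    {"delta_pos": [-0.104, -0.001, 0], "delta_rot": [0, 0, 0], "claw": 0},
    {"delta_pos": [-0.106, -0.001, 0], "delta_rot": [0, 0, 0], "claw": 0}
  ]
}}

```text
time: 5.18
eef_pos: [0.544, -0.0184, 0.1353]
tcp_rot: [0.738, 0.675, 0.003, 0.002]
contact_force: [5.9, 1.8, 0.3]
opening: 0.171
```

Call:
{"method": "carry_out", "body": {
  "commands": [
    {"delta_pos": [-0.002, 0, 0], "delta_rot": [0, 0, 0], "claw": 0},
    {"delta_pos": [-0.004, 0, 0], "delta_rot": [0, 0, 0], "claw": 0},
    {"delta_pos": [-0.006, 0, 0], "delta_rot": [0, 0, 0], "claw": 0},
    {"delta_pos": [-0.006, 0, 0], "delta_rot": [0, 0, 0], "claw": 0}
  ]
}}

```text
time: 5.52
eef_pos: [0.5437, -0.0203, 0.1353]
tcp_rot: [0.739, 0.674, 0.006, -0.001]
contact_force: [6.9, 13.1, 3.0]
opening: 0.17
```

```bash
python3 -c "
from h import *
delta([.5437,-.0203,.1353],85)"
```

```text
t 5.5167 dpos [ 0. -0.  0.] drot [ 0.006  -0.0105 -0.0042] F [ 6.89 13.11  2.97] op 0.17028122288322087 p [ 0.5437 -0.0203  0.1353]
```

It is back at the stop, at the same TCP and 13 N. I'll release, then rise.

Call:
{"method": "carry_out", "body": {
  "commands": [
    {"delta_pos": [0, 0, 0], "delta_rot": [0, 0, 0], "claw": 25},
    {"delta_pos": [0, 0, 0], "delta_rot": [0, 0, 0], "claw": 40},
    {"delta_pos": [0, 0, 0], "delta_rot": [0, 0, 0], "claw": 60},
    {"delta_pos": [0, 0, 0], "delta_rot": [0, 0, 0], "claw": 60},
    {"delta_pos": [0, 0, 0], "delta_rot": [0, 0, 0], "claw": 60}
  ]
}}

```text
time: 5.93
eef_pos: [0.5431, -0.0204, 0.1348]
tcp_rot: [0.739, 0.674, 0.005, -0.002]
contact_force: [-0.1, -0.5, -0.4]
opening: 0.601
```

Call:
{"method": "carry_out", "body": {
  "commands": [
    {"delta_pos": [0, 0, -0.02], "delta_rot": [0, 0, 0], "claw": 60},
    {"delta_pos": [0, 0, -0.05], "delta_rot": [0, 0, 0], "claw": 60},
    {"delta_pos": [0, 0, -0.08], "delta_rot": [0, 0, 0], "claw": 60},
    {"delta_pos": [0, 0, -0.11], "delta_rot": [0, 0, 0], "claw": 60},
    {"delta_pos": [0, 0, -0.14], "delta_rot": [0, 0, 0], "claw": 60},
    {"delta_pos": [0, 0, -0.14], "delta_rot": [0, 0, 0], "claw": 60}
  ]
}}

```text
time: 6.43
eef_pos: [0.5452, -0.0228, 0.2826]
tcp_rot: [0.739, 0.674, 0.009, 0.003]
contact_force: [0.5, 0.1, 1.2]
opening: 0.6
```

```bash
python3 -c "
from h import *
a,_=snap('scene','s4');snap('wrist','w4')
cv2.imwrite('pics/c4.png',cv2.resize(a[155:245,232:347,::-1],None,fx=6,fy=6,interpolation=cv2.INTER_CUBIC))
o=np.load('pics/s1.npz')['im'];df=np.abs(a.astype(int)-o).max(-1)
print(ctrl.get_state()['contact_force'],ctrl.get_state()['time'],ctrl.get_state()['eef_pos'])
"
```

```text
[ 0.26383917  0.66997544 -1.34644283] 6.5333 [ 0.5428717  -0.02225608  0.27645982]
```

View pics/c4.png

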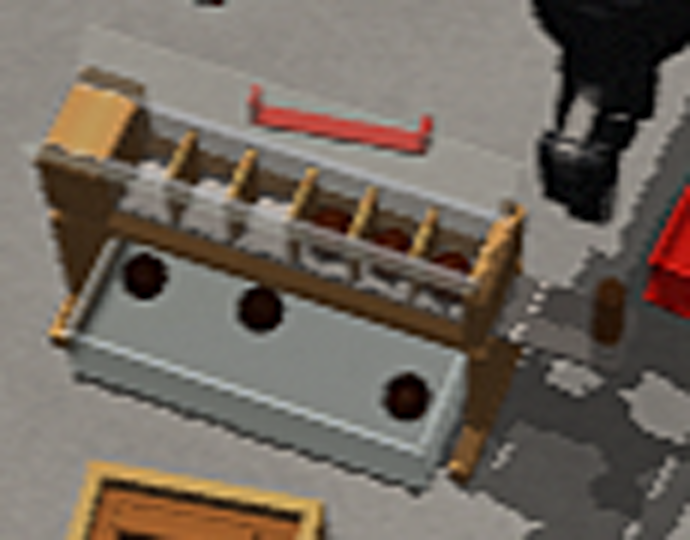

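View pics/w4.png

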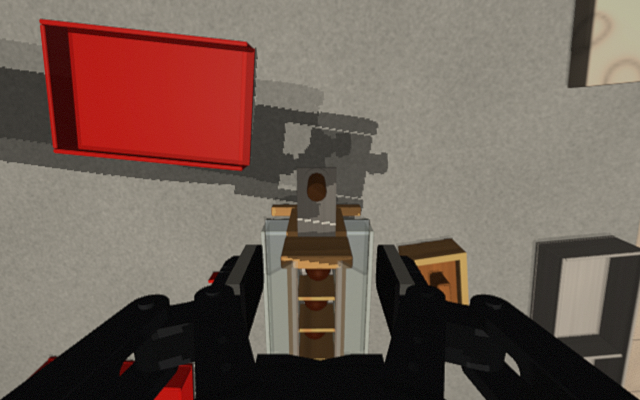

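The knob top is back at scene (333.5, 203), the same pixel as at the start. Bays 1–3 show the steel floor, bays 4–6 hold their chestnuts, and three lie in the dish. The dish is where it was. I'll let the arm settle, then hand in.

Call:
{"method": "carry_out", "body": {
  "commands": [
    {"delta_pos": [0, 0, 0], "delta_rot": [0, 0, 0], "claw": 60},
    {"delta_pos": [0, 0, 0], "delta_rot": [0, 0, 0], "claw": 60},
    {"delta_pos": [0, 0, 0], "delta_rot": [0, 0, 0], "claw": 60},
    {"delta_pos": [0, 0, 0], "delta_rot": [0, 0, 0], "claw": 60},
    {"delta_pos": [0, 0, 0], "delta_rot": [0, 0, 0], "claw": 60},
    {"delta_pos": [0, 0, 0], "delta_rot": [0, 0, 0], "claw": 60}
  ]
}}

```text
time: 7.03
eef_pos: [0.5427, -0.0222, 0.2758]
tcp_rot: [0.739, 0.674, 0.006, -0.001]
contact_force: [-0.2, 0.1, -0.1]
opening: 0.601
```

```bash
python3 -c "
from h import *
print(ctrl.sign_off())"
```

```text
the job is handed in; nothing more can be done
None
```

The job is done and handed in: exactly three chestnuts are in the dish, the other three are still in the hopper, and the gate is fully shut. It took about 7 s of the 38 s allowed.

I gripped the knob, pushed the gate to its shut stop as a zero, and drew it open about 109 mm. The pictures then showed bays 1–3 empty, with their chestnuts in the dish, and bays 4–6 still full. I pushed the gate back until it met the stop at the same tool position with about 13 N, let go and rose clear.

**Last checks:**
- **Gate:** The last scene picture shows the knob at its starting pixel to within a fraction of a pixel, and steel floor under bays 1–3.
- **Chestnuts:** Three are in the dish and three in bays 4–6. One chestnut in the dish rolled towards its +y end but stayed inside.
- **Everything else:** The dish, and the nearby things in view, looked unmoved by eye. I did not measure every bystander's position.
- **Disagreements:** No check failed or disagreed.

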